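# Top up the barrel magazine

## Robot

A 7-joint arm with a two-finger parallel gripper is mounted at the origin on a cart in front of the work surface, level with it; the furniture and walls round the work are solid. World frame = base frame: x ahead of the robot, y to its left, z up, the work surface at z = 0. Lengths are in m, angles in rad, forces in N, time in s.
With the tool pointing down it reaches from about 0.4 to 0.875 m from the base axis. Payload 6.5 kg.
Tool frame: the origin (TCP) lies at the very end of the fingers, on their centre line; the grasp point (between the pads) lies 19 mm behind it; z points along the fingers, y is the line along which they close (so a half turn about z gives the same grasp; the last joint's range is limited). The gripper opens to 88 mm and grips with 3 to 60 N. Pads are 18 mm wide; open, the fingers measure 123 mm over their backs; the gripper's body (75 mm by 187 mm) begins 45 mm behind the grasp point.
Start: joints at [-1.406, 0.536, -0.004, 1.538, 0.003, 1.067, -0.071], TCP at [0.149, 0.633, 0.239] pointing down, gripper open.
Joint ranges: [-2.7, 2.7], [-0.37, 2.16], [-1.27, 1.26], [0.24, 2.4], [-1.31, 4.45], [0.19, 1.91], [-2.76, 2.76]. Speed limits (rad/s): [2.39, 2.39, 3.14, 3.14, 3.14, 3.14, 3.14].

## Interface

Orientations are given as a unit quaternion [w, x, y, z].
In Python, from plant import arm gives the robot as it stands. The module is installed in compiled form; this text tells all that it offers.
- The arm moves only by the tool servo_tool, never from a script. Its argument "increments" is a list that holds one entry, the list of rows, each a list of 6 numbers: the shift along the tool's x, y, z in mm, then the turn, a rotation vector about the tool's x, y, z in degrees. A call has 1 to 10 rows; each row is the pose to reach, as a shift and turn from the pose commanded when the call began, along the tool's axes at that moment; what a row does not reach only later rows make up. A row lasts 1/12 s, in which the tool goes at most 41.7 mm and 7.16 degrees, less where a joint would pass 70% of its speed; a pose out of reach is approached as far as the arm can. A call with a gripper value outside its range is refused whole. "hand" is the gripper's target within -1 to 1 (fully open at 1, half-way at 0, shut at -1), set as the call begins (left out, the last holds). The fingers move at their own pace and stop on an object; "force" is the grip in N (left out, the last holds). Time passes only in rows, so rows that repeat a pose let the fingers close. It gives the time, the measured TCP pose, the force, the opening and the grip force at its end, in the units of the state.
- arm.read_state(): the state, without advancing time (a new reading comes with each control period).
- arm.capture(name): name is "side" or "top" or "wrist"; returns the picture (400x640x3 uint8, red, green, blue); there is no depth.
- arm.calibration(name): a dict with "vfov" (degrees; the focal length in pixels is half the picture's height over the tangent of half this angle, whatever the lens; pixels are square), "cx", "cy" (the principal point, pixels), "extrinsics" (4x4, takes a point from world to camera coordinates); the wrist camera has in their place "T_tool_cam" (4x4, takes a point from camera to tool coordinates, whose origin is the TCP and whose axes are the flange's). Camera axes: x right, y down, z forward; pixel columns grow to the right and rows downward; lengths in m; the calibration is good to about 2 mm. The wrist camera is an equidistant fisheye: a pixel r from the principal point sees the ray r / f radians off the axis. A picture is of the moment at which its call begins: read the wrist's pose just before it. calibration takes no time and is no camera call.
- arm.job_done(): hands the job in; it is judged then, once.
The state is a dict: "time": time; "q": joint angles; "joint_vel": joint speeds; "joint_efforts": joint torques, N m; "eef_pos": TCP position; "orientation": TCP orientation; "force": force on the tool from outside, world axes, zero at the start; "torque": the same for the moment, N m; "finger_gap": finger opening in m; "finger_force": force on a finger pad.
Only numpy, scipy, OpenCV 4.12 (cv2) and the standard library are available. Lean on these libraries where they do the work, as an engineer would, in place of code of your own. Each camera call takes 0.05 s, during which the arm holds its last target. There are 200 camera calls.

## Task

Top up the empty barrel feed magazine: draw its sprung follower back by the ball knob, feeling for the end of the gate slot without hauling on it, and tip the knob over so that the follower hangs in the gate by itself. Lay both mainspring barrels from the white tray flat in the track, then bring the knob back upright and ease the follower forward in your grip, without letting it snap, until it rests on the two barrels and holds them up against the nose. Leave the loupe, the clear pot and the tweezers where they are.

Things in the scene. Friction and masses are not known exactly. Their poses are not given: they have to be found in the camera images.
- magazine: Barrel feed magazine, fixed to the bench. Origin on the bench under the track's centre line; x along the track towards its nose, y across it to the side the knob tips to, z up. Aluminium base x -100 to 116, y -24 to 32, 8 mm high. Grey spring housing x -92 to 21, y -16 to 26 mm, topped by a steel gate plate, top at z 36.5 mm (screw heads 39.5). Track open from x 30 mm to the nose.
- nose (a point): foot of the steel nose stop on the track's centre line, at magazine x 100, y 0, z 8 mm: the rear face of the stop (16 mm high) at the level of the track floor. Side rails 24 mm apart inside, 3 mm thick, tops 4.5 mm above the floor; barrels lie between them, in a row back from the nose.
- slot (a point): stem's place at the slot end in mid range: magazine x -62, y 0, z 36.5 mm (plate top). The 6 mm knob stem runs in a J slot: straight along y 0; at the rear a cross leg 8.5 mm long in x to +y; before it, beyond y 6.8 mm, a pocket 3 mm deep. The plate is clamped elsewhere each time (not measured): stem meets slot end at a travel of 64 to 80 mm. Load the end with under 25 N beyond the spring.
- follower (a joint): travel (m) of the brass follower, 22 mm wide, top at z 23.5: 0 = forward, face 2 mm from the nose stop; grows as it is drawn to magazine -x. A spring drives it forward with 3 N at 0, rising 40 N/m (6 N at the back). Hung in the pocket it stands 5.5 mm forward of the slot end. With both barrels in the row it rests at about 0.041.
- handle (a joint): tip (rad) of the knob about the follower's rod (along x at y 0, z 20 mm): 0 upright, grows towards +y, 0.75 right over, where it lies by its own weight. Held upright by the straight slot (play 0.07); it can tip only in the last 2.5 mm before the slot end. Tipped over and let forward it drops behind a lip and hangs. To free it: back to the slot end, upright, then forward.
- knob (a point): centre of the black ball knob, 16 mm in diameter, 48 mm from the rod's axis on a 6 mm stem; follower forward and knob upright, it is at magazine x 10, y 0, z 68 mm. Grip it from above with the fingers before and behind it along the track; it turns between the pads as it tips.
- barrel_1: brass mainspring barrel, a disc 21.6 mm in diameter and 10 mm high with a small arbor on top, 15 g. Origin at the centre of its underside, z up. It lies flat in the white tray at the start.
- barrel_2: a second barrel, the same as barrel_1; the order in the track is free.
- barrel_tray: low white plastic tray 130 x 104 mm, fixed; origin at the centre of its underside, floor at z = 2 mm, rim 6 mm high.
- loupe: black eye loupe, 34 mm diameter, 30 mm high, standing on the bench; bystander.
- tweezers_3: steel tweezers with a green grip, 112 mm long, lying on the bench; bystander.
- clear_pot: pale round lidded pot, 46 mm diameter, 16 mm high, on the bench; bystander.

How it is judged:
On the way, in this order (a step that is already met when the one before it is completed fails the run):
1. the follower is drawn back and hangs in the gate by itself, the knob tipped over and let go (value of joint handle above 0.55 rad and value of joint follower above 0.056 m and contact force between the fingers and magazine below 0.1 N), for 0.2 s.
2. both barrels lie flat in the track with the follower still hung back (value of joint handle above 0.55 rad and value of joint follower above 0.056 m and x of barrel_1 in the frame of magazine between 0.02 and 0.095 m and y of barrel_1 in the frame of magazine between -0.003 and 0.003 m and z of barrel_1 in the frame of magazine between 0.006 and 0.0105 m and angle between each of barrel_1, barrel_2's own z axis and vertical below 0.1 rad and x of barrel_2 in the frame of magazine between 0.02 and 0.095 m and y of barrel_2 in the frame of magazine between -0.003 and 0.003 m and z of barrel_2 in the frame of magazine between 0.006 and 0.0105 m and contact force between the fingers and barrel_1 below 0.1 N and contact force between the fingers and barrel_2 below 0.1 N), for 0.2 s.
At the end, for the whole second after the job is handed in: Both barrels lie flat on the track floor (within 2.5 mm of it, under 0.1 rad of tilt, within 3 mm of the centre line), in a row against the nose (centres at x 63 to 95 mm of the magazine); the follower rests on them (travel 38 to 44.5 mm) with the knob upright (under 0.2 rad), everything at rest (x of barrel_1 in the frame of magazine between 0.063 and 0.095 m and y of barrel_1 in the frame of magazine between -0.003 and 0.003 m and z of barrel_1 in the frame of magazine between 0.006 and 0.0105 m and angle between each of barrel_1, barrel_2's own z axis and vertical below 0.1 rad and x of barrel_2 in the frame of magazine between 0.063 and 0.095 m and y of barrel_2 in the frame of magazine between -0.003 and 0.003 m and z of barrel_2 in the frame of magazine between 0.006 and 0.0105 m and value of joint follower between 0.038 and 0.0445 m and value of joint handle below 0.2 rad and linear speed of each of barrel_1, barrel_2 below 0.01 m/s); the robot touches nothing.
It fails at once if the follower snaps forward (faster than 0.35 m/s) (velocity of joint follower below -0.35 m/s).
It fails at once if the follower is hauled against the end of the gate slot (over 25 N) (contact force between gate_c1 and handle_c1 above 25 N).
It fails at once if a bystander is moved more than 15 mm (distance of any of loupe, tweezers_3, clear_pot from where it was at the start of the episode above 0.015 m).
It also fails if it takes over 72 s, if anything falls off the work surface, if the arm or the gripper's body presses on something with over 40 N, if the wrist force passes 120 N, or if a joint passes its speed limit or range.

## Working session

There is one attempt and no reset: what is moved stays moved. The work goes in short steps, Python scripts to look and compute and a tool call to move; the robot and the scene stay as the last step left them, time stands still between calls to the robot, and variables do not carry over. Pictures are saved under pics/ and viewed, at most 10 in all, crops included, and the job is handed in when it is done.

Besides the shell and the picture viewer there is one more tool, called after "Request:" in YAML: its name, and indented under it one key for each argument. servo_tool: Moves the arm, as the interface text tells. Its arguments: {"type":"object","properties":{"increments":{"type":"array","items":{"type":"array","items":{"type":"array","items":{"type":"number"}}}},"hand":{"type":"number"},"force":{"type":"number"}},"required":["increments"]}

```bash
mkdir -p pics; python3 - <<'E'
from plant import arm
import cv2,numpy as np
s=arm.read_state();print({k:np.round(v,4).tolist() for k,v in s.items()})
for n in("top","side","wrist"):
    im=arm.capture(n);cv2.imwrite(f"pics/{n}0.png",im[:,:,::-1])
    c=arm.calibration(n);print(n,{k:np.round(v,4).tolist() for k,v in c.items()})
E
```

```text
{'time': 0.0, 'q': [-1.4062, 0.5372, -0.0044, 1.5388, 0.0026, 1.0673, -0.0712], 'joint_vel': [0.0002, -0.0014, -0.002, 0.0003, 0.0005, 0.0009, 0.0018], 'joint_efforts': [0.0008, -57.0998, 0.9906, -25.159, -0.0564, 0.0182, 0.0002], 'eef_pos': [0.1486, 0.6322, 0.2378], 'orientation': [-0.0, 0.1151, 0.9933, -0.0009], 'force': [-0.5727, -0.6638, 0.0902], 'torque': [-0.0363, 0.0225, -0.0395], 'finger_force': 0.0, 'finger_gap': 0.0881}
top {'vfov': 56.5665, 'cx': 321.6902, 'cy': 200.2481, 'extrinsics': [[-0.0011, -0.9999, 0.0109, 0.047], [-0.9948, -0.0, -0.1015, 0.5458], [0.1015, -0.0109, -0.9948, 0.8846], [0.0, 0.0, 0.0, 1.0]]}
side {'vfov': 48.2739, 'cx': 324.3294, 'cy': 199.8032, 'extrinsics': [[-0.9583, 0.2856, -0.0041, 0.5244], [0.2073, 0.6856, -0.6978, -0.0969], [-0.1965, -0.6696, -0.7162, 1.202], [0.0, 0.0, 0.0, 1.0]]}
wrist {'vfov': 65.7065, 'cx': 316.328, 'cy': 201.368, 'T_tool_cam': [[0.0007, -0.9487, -0.3163, 0.0827], [1.0, 0.0008, -0.0001, -0.0005], [0.0003, -0.3163, 0.9487, -0.1443], [0.0, 0.0, 0.0, 1.0]]}
```

View pics/top0.png

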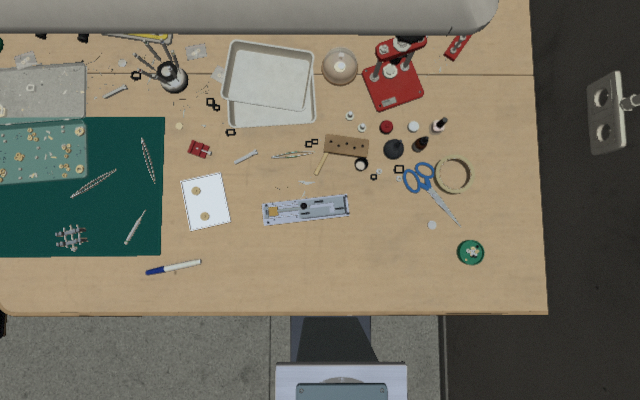

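View pics/side0.png

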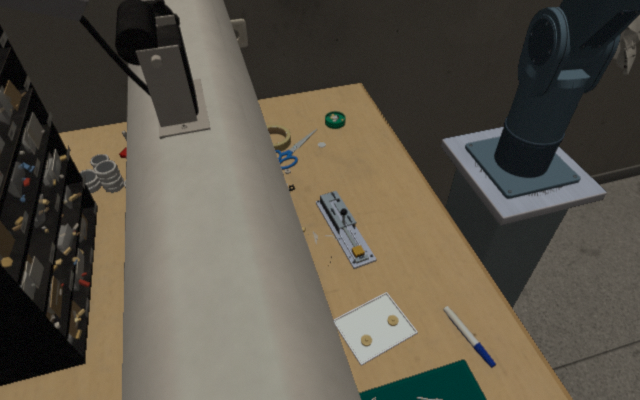

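```bash
python3 - <<'E'
import cv2,numpy as np
t=cv2.imread("pics/top0.png")[125:245,165:365];s=cv2.imread("pics/side0.png")[180:370,300:430]
t=cv2.resize(t,None,fx=4,fy=4,interpolation=cv2.INTER_CUBIC);cv2.imwrite("pics/tc.png",t)
cv2.imwrite("pics/sc.png",cv2.resize(s,None,fx=3,fy=3,interpolation=cv2.INTER_CUBIC))
E
```

```text
(no output)
```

View pics/tc.png

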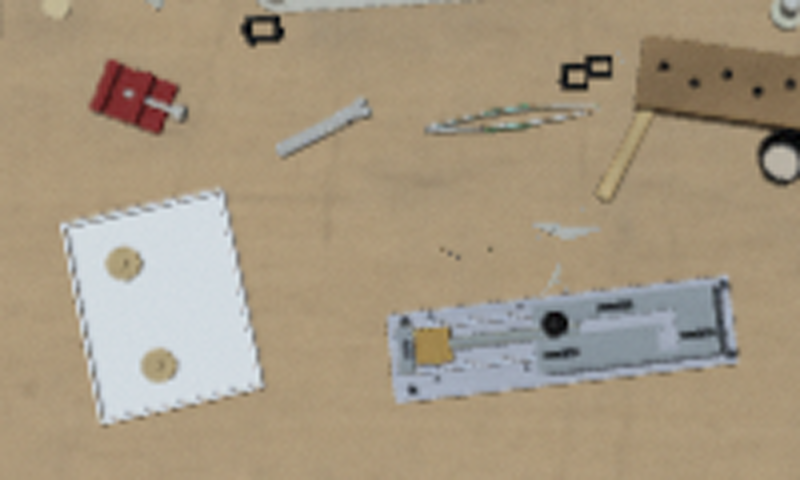

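View pics/sc.png

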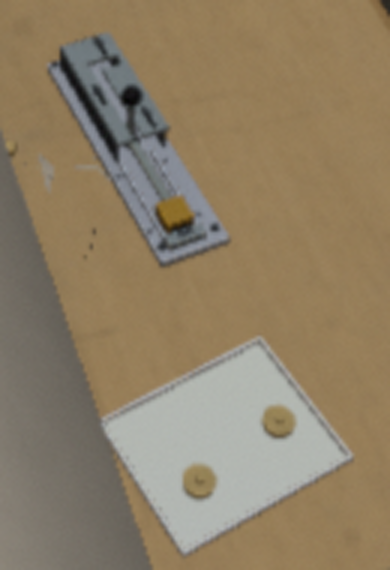

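```bash
cat > h.py <<'E'
from plant import arm
import cv2,numpy as np
from scipy.spatial.transform import Rotation as R
def tool():
    s=arm.read_state();q=s["orientation"];T=np.eye(4)
    T[:3,:3]=R.from_quat([q[1],q[2],q[3],q[0]]).as_matrix();T[:3,3]=s["eef_pos"];return T
def ray(n,uv,T=None):
    c=arm.calibration(n);f=200/np.tan(np.radians(c["vfov"]/2));d=(np.array(uv,float)-[c["cx"],c["cy"]])/f
    if n=="wrist":
        r=np.linalg.norm(d);v=np.r_[np.sin(r)*d/max(r,1e-9),np.cos(r)];E=T@np.array(c["T_tool_cam"])
    else: v=np.r_[d,1];E=np.linalg.inv(np.array(c["extrinsics"]))
    return E[:3,3],E[:3,:3]@v
def plane(n,uv,z,T=None):
    o,d=ray(n,uv,T);return o+d*(z-o[2])/d[2]
def two(a,b):
    (o1,d1),(o2,d2)=a,b;d1=d1/np.linalg.norm(d1);d2=d2/np.linalg.norm(d2)
    t=np.linalg.lstsq(np.c_[d1,-d2],o2-o1,rcond=None)[0];p,q=o1+t[0]*d1,o2+t[1]*d2
    return (p+q)/2,np.linalg.norm(p-q)
def blobs(im,lo,hi,amin):
    h=cv2.cvtColor(im,cv2.COLOR_RGB2HSV);m=cv2.inRange(h,np.array(lo),np.array(hi))
    n,l,st,ce=cv2.connectedComponentsWithStats(m);return [(ce[i].round(2),st[i].tolist()) for i in range(1,n) if st[i][4]>=amin]
E
python3 - <<'E'
from h import *
np.set_printoptions(precision=4,suppress=True)
o=lambda c:(np.array(c)+.5)/4-.5+[165,125]
o2=lambda c:(np.array(c)+.5)/3-.5+[300,180]
C=[plane("top",o(c),.008) for c in[(388,316),(397,403),(738,363),(728,278)]]
C=np.array(C);print(C,np.linalg.norm(C-np.roll(C,-1,0),axis=1))
x=(C[0]+C[1]-C[2]-C[3])[:2];x/=np.linalg.norm(x);y=np.array([-x[1],x[0]])
ctr=C.mean(0)[:2];org=ctr-8e-3*x-4e-3*y
print("x",x,np.degrees(np.arctan2(x[1],x[0])),"org",org,"nose",org+.1*x)
k=two(ray("top",o((554,323))),ray("side",o2((131,96))));print("knob",k,"pred",org+.01*x)
print("knob top z68",plane("top",o((554,323)),.068),"side",plane("side",o2((131,96)),.068))
for a,b in[((124,264),(199,481)),((159,365),(278,421))]:
    print("barrel",plane("top",o(a),.012),plane("side",o2(b),.012),two(ray("top",o(a)),ray("side",o2(b))))
f=plane("top",o((434,346)),.0235);print("follower",f,(f[:2]-org)@x,(f[:2]-org)@y)
E
```

```text
[[ 0.5393  0.1966  0.008 ]
 [ 0.4851  0.1902  0.008 ]
 [ 0.5098 -0.022   0.008 ]
 [ 0.5633 -0.0162  0.008 ]] [0.0547 0.2137 0.0538 0.2142]
x [-0.1139  0.9935] 96.54084581569273 org [0.5293 0.0797] nose [0.5179 0.179 ]
knob (array([0.5297, 0.0904, 0.0697]), np.float64(0.0004920371982949192)) pred [0.5281 0.0896]
knob top z68 [0.5297 0.0906 0.068 ] side [0.5294 0.0888 0.068 ]
barrel [0.5715 0.3608 0.012 ] [0.574  0.3636 0.012 ] (array([0.5725, 0.3619, 0.0079]), np.float64(0.0010318230675255102))
barrel [0.5085 0.3371 0.012 ] [0.5106 0.3393 0.012 ] (array([0.5091, 0.3379, 0.0088]), np.float64(0.0009552691259147912))
follower [0.5194 0.1658 0.0235] 0.08673923803688403 -2.8922659650052685e-05
```

Request:
servo_tool:
  increments:
    - [[-15, -13, 0, 0, 0, -1], [-40, -36, 0, 0, 0, -2], [-70, -62, 0, 0, 0, -4], [-100, -89, 0, 0, 0, -6], [-130, -116, 0, 0, 0, -8], [-160, -143, 0, 0, 0, -10], [-190, -169, 0, 0, 0, -12], [-220, -196, 0, 0, 0, -14], [-250, -223, 0, 0, 0, -16], [-280, -250, 0, 0, 0, -19.7]]
  hand: 0.2

```text
time: 0.98
eef_pos: [0.3648, 0.3235, 0.2387]
orientation: [0.0, -0.057, 0.998, 0.0]
force: [0.7, 1.3, -0.5]
finger_gap: 0.0527
finger_force: 0.0
```

```bash
cat >> h.py <<'E'
def go(x,y,z,yaw):
    "shift mm / turn deg from now to TCP target with tool down and tool y at yaw deg"
    T=tool();a=np.radians(yaw);ty=np.array([np.cos(a),np.sin(a),0]);tz=np.array([0,0,-1.]);G=np.c_[np.cross(ty,tz),ty,tz]
    print("shift",(T[:3,:3].T@(np.array([x,y,z])-T[:3,3])*1e3).round(1),"turn",np.degrees(R.from_matrix(T[:3,:3].T@G).as_rotvec()).round(2))
E
python3 - <<'E'
from h import *
print(arm.read_state()["q"]);go(.529,.090,.15,96.54)
E
```

```text
[-0.84927206  0.25928956  0.03701117  1.96019463 -0.01186952  0.92227176
  0.87927638]
shift [-136.4 -250.7   88.7] turn [0.   0.   0.04]
```

Request:
servo_tool:
  increments:
    - [[-16, -30, 10, 0, 0, 0], [-33, -60, 21, 0, 0, 0], [-49, -90, 32, 0, 0, 0], [-66, -121, 43, 0, 0, 0], [-82, -151, 54, 0, 0, 0], [-99, -181, 65, 0, 0, 0], [-115, -211, 76, 0, 0, 0], [-128, -235, 84, 0, 0, 0], [-136, -250, 88, 0, 0, 0], [-136, -250, 88, 0, 0, 0]]

```text
time: 1.82
eef_pos: [0.5287, 0.0877, 0.1497]
orientation: [-0.0, -0.054, 0.999, -0.001]
force: [-0.3, -0.6, 0.4]
finger_gap: 0.0529
finger_force: 0.0
```

```bash
python3 - <<'E'
from h import *
print(arm.read_state()["q"]);go(.529,.090,.055,96.54)
T=tool();np.save("T1.npy",T);im=arm.capture("wrist");cv2.imwrite("pics/w1.png",im[:,:,::-1])
E
```

```text
[-0.36127111  0.46552094  0.14215957  1.92025761 -0.08868798  0.76279156
  1.50811498]
shift [-0.6  2.5 94.7] turn [-0.14 -0.04 -0.4 ]
```

View pics/w1.png

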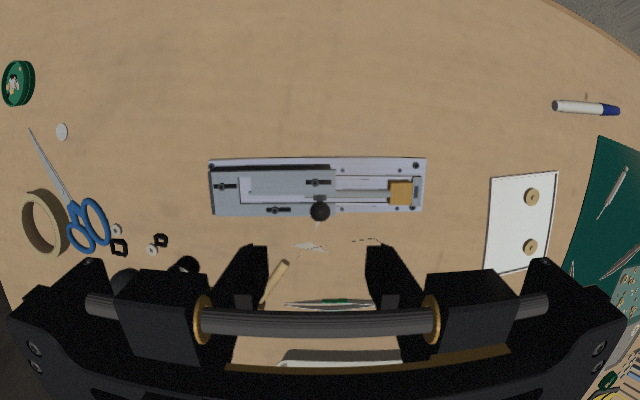

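```bash
python3 - <<'E'
from h import *
np.set_printoptions(precision=4,suppress=True)
T=np.load("T1.npy");w=lambda u,z:plane("wrist",u,z,T)
im=cv2.imread("pics/w1.png")[:,:,::-1].copy()
k=im[195:228,305:336];m=(k.max(2)<55).astype(np.uint8);m=cv2.morphologyEx(m,cv2.MORPH_OPEN,np.ones((5,5)));M=cv2.moments(m,True);kc=(305+M["m10"]/M["m00"],195+M["m01"]/M["m00"]);print(kc,M["m00"])
print("knob",w(kc,.068))
C=np.array([w(u,.008) for u in[(425,157),(209,158),(212,217),(424,213)]]);print(C,np.linalg.norm(C-np.roll(C,-1,0),axis=1))
for b in[(531,197),(530,247)]:print("barrel",w(b,.012))
print(blobs(im,(12,70,60),(28,255,255),60)[:0])
t=cv2.imread("pics/top0.png")[:,:,::-1]
for n,p in(("top",t),("wrist",im)):
    roi=p.copy()
    for c,s in blobs(roi,(10,60,60),(30,255,255),20):
        if s[4]<600 and 0.6<s[2]/s[3]<1.6: print(n,c,s,plane(n,c,.012,T),plane(n,c,.0235,T))
E
```

```text
(319.6094276094276, 210.73737373737373) 297.0
knob [0.5286 0.0896 0.068 ]
[[ 0.4844  0.1884  0.008 ]
 [ 0.5082 -0.0206  0.008 ]
 [ 0.5697 -0.017   0.008 ]
 [ 0.5416  0.1995  0.008 ]] [0.2104 0.0616 0.2184 0.0583]
barrel [0.508 0.331 0.012]
barrel [0.57   0.3553 0.012 ]
[]
top [209.92 101.08] [208, 99, 5, 5, 24] [0.8023 0.332  0.012 ] [0.7979 0.3286 0.0235]
top [ 79.74 131.03] [75, 128, 10, 7, 34] [0.7231 0.6574 0.012 ] [0.7198 0.65   0.0235]
top [230.14 131.52] [228, 130, 6, 4, 21] [0.7227 0.2786 0.012 ] [0.7193 0.2758 0.0235]
top [ 31.1 135.9] [28, 133, 8, 7, 30] [0.7103 0.7783 0.012 ] [0.7071 0.7693 0.0235]
top [ 66.71 149.29] [62, 146, 9, 7, 28] [0.6761 0.6869 0.012 ] [0.6733 0.6791 0.0235]
top [ 18.83 156.61] [14, 153, 10, 8, 54] [0.6572 0.8046 0.012 ] [0.6547 0.7953 0.0235]
top [ 64.81 166.32] [59, 164, 11, 7, 37] [0.6327 0.6887 0.012 ] [0.6304 0.6808 0.0235]
top [ 79.52 168.43] [76, 165, 8, 8, 42] [0.6274 0.6518 0.012 ] [0.6252 0.6444 0.0235]
top [424.75 169.98] [419, 166, 13, 9, 85] [ 0.6242 -0.2138  0.012 ] [ 0.6221 -0.2104  0.0235]
top [  2.07 171.93] [0, 169, 5, 7, 28] [0.6
[... 889 characters left out ...]
18, 20, 161] [ 0.6211 -0.2067  0.012 ] [ 0.614  -0.1951  0.0235]
wrist [529.7 246.6] [523, 239, 14, 16, 167] [0.5695 0.3546 0.012 ] [0.5645 0.3433 0.0235]
wrist [118.23 247.32] [114, 243, 9, 10, 60] [ 0.6233 -0.1418  0.012 ] [ 0.6161 -0.1328  0.0235]
wrist [514.95 280.77] [500, 270, 28, 26, 365] [0.6184 0.3515 0.012 ] [0.6114 0.3403 0.0235]
wrist [623.76 279.03] [620, 275, 8, 9, 38] [0.6246 0.6437 0.012 ] [0.6173 0.6207 0.0235]
wrist [630.91 280.06] [628, 276, 7, 9, 35] [0.6283 0.6779 0.012 ] [0.6209 0.6535 0.0235]
wrist [619.79 302.16] [616, 297, 8, 12, 38] [0.6761 0.6757 0.012 ] [0.6668 0.6514 0.0235]
wrist [631.88 311.15] [629, 306, 8, 13, 40] [0.707  0.7634 0.012 ] [0.6964 0.7355 0.0235]
```

Request:
servo_tool:
  increments:
    - [[0, 1, 15, 0, 0, -0.4], [0, 2, 40, 0, 0, -0.4], [-0.6, 2.5, 65, 0, 0, -0.4], [-0.6, 2.5, 85, 0, 0, -0.4], [-0.6, 2.5, 95.5, 0, 0, -0.4], [-0.6, 2.5, 95.5, 0, 0, -0.4], [-0.6, 2.5, 95.5, 0, 0, -0.4]]

```text
time: 2.45
eef_pos: [0.5275, 0.0957, 0.0555]
orientation: [-0.0, -0.06, 0.998, 0.0]
force: [-0.1, -0.3, 0.6]
finger_gap: 0.053
finger_force: 0.0
```

Request:
servo_tool:
  increments:
    - [[0, 0, 0, 0, 0, 0], [0, 0, 0, 0, 0, 0], [0, 0, 0, 0, 0, 0], [0, 0, 0, 0, 0, 0], [0, 0, 0, 0, 0, 0], [0, 0, 0, 0, 0, 0], [0, 0, 0, 0, 0, 0], [0, 0, 0, 0, 0, 0]]
  hand: -1
  force: 20

```text
time: 3.12
eef_pos: [0.5287, 0.0908, 0.0558]
orientation: [0.001, -0.058, 0.998, -0.002]
force: [1.4, -10.2, 5.2]
finger_gap: 0.0144
finger_force: 20.0
```

```bash
python3 - <<'E'
from h import *
im=arm.capture("wrist");cv2.imwrite("pics/w2.png",im[120:330,160:480,::-1])
go(.529,.090,.054,96.54)
E
```

```text
shift [-0.2 -0.8  1.8] turn [-0.23  0.06  0.15]
```

View pics/w2.png

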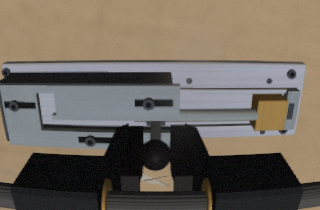

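Request:
servo_tool:
  increments:
    - [[0, -3, 0, 0, 0, 0], [0, -8, 0, 0, 0, 0], [0, -14, 0, 0, 0, 0], [0, -20, 0, 0, 0, 0], [0, -26, 0, 0, 0, 0], [0, -32, 0, 0, 0, 0], [0, -38, 0, 0, 0, 0], [0, -44, 0, 0, 0, 0], [0, -50, 0, 0, 0, 0], [0, -56, 0, 0, 0, 0]]

```text
time: 4.0
eef_pos: [0.535, 0.0411, 0.0558]
orientation: [0.001, -0.061, 0.998, 0.001]
force: [-0.0, 5.9, 6.0]
finger_gap: 0.0142
finger_force: 20.0
```

Request:
servo_tool:
  increments:
    - [[0, -1, 0, 0, 0, 0], [0, -2, 0, 0, 0, 0], [0, -3, 0, 0, 0, 0], [0, -4, 0, 0, 0, 0], [0, -5, 0, 0, 0, 0], [0, -5, 0, 0, 0, 0]]

```text
time: 4.5
eef_pos: [0.5355, 0.0363, 0.0558]
orientation: [0.001, -0.061, 0.998, 0.001]
force: [-0.2, 5.5, 5.2]
finger_gap: 0.014
finger_force: 20.0
```

Request:
servo_tool:
  increments:
    - [[0, -2, 0, 0, 0, 0], [0, -4, 0, 0, 0, 0], [0, -6, 0, 0, 0, 0], [0, -7, 0, 0, 0, 0], [0, -8, 0, 0, 0, 0], [0, -8, 0, 0, 0, 0]]

```text
time: 5.0
eef_pos: [0.5365, 0.0284, 0.0558]
orientation: [0.001, -0.061, 0.998, 0.001]
force: [-1.5, 4.5, 5.7]
finger_gap: 0.0141
finger_force: 20.0
```

Request:
servo_tool:
  increments:
    - [[0, -0.7, 0, 0, 0, 0], [0, -1.4, 0, 0, 0, 0], [0, -2.1, 0, 0, 0, 0], [0, -2.8, 0, 0, 0, 0], [0, -3, 0, 0, 0, 0], [0, -3, 0, 0, 0, 0]]

```text
time: 5.5
eef_pos: [0.5369, 0.0257, 0.0558]
orientation: [0.001, -0.061, 0.998, 0.001]
force: [-1.3, 6.1, 6.6]
finger_gap: 0.014
finger_force: 20.0
```

Request:
servo_tool:
  increments:
    - [[0, -0.7, 0, 0, 0, 0], [0, -1.4, 0, 0, 0, 0], [0, -2.1, 0, 0, 0, 0], [0, -2.8, 0, 0, 0, 0], [0, -3, 0, 0, 0, 0], [0, -3, 0, 0, 0, 0]]

```text
time: 6.0
eef_pos: [0.5372, 0.0227, 0.0558]
orientation: [0.001, -0.061, 0.998, 0.001]
force: [-0.4, 5.1, 6.7]
finger_gap: 0.0142
finger_force: 20.0
```

Request:
servo_tool:
  increments:
    - [[0, -0.7, 0, 0, 0, 0], [0, -1.4, 0, 0, 0, 0], [0, -2.1, 0, 0, 0, 0], [0, -2.8, 0, 0, 0, 0], [0, -3, 0, 0, 0, 0], [0, -3, 0, 0, 0, 0]]

```text
time: 6.5
eef_pos: [0.5375, 0.0209, 0.0558]
orientation: [0.0, -0.061, 0.998, 0.002]
force: [-0.6, 8.1, 7.0]
finger_gap: 0.0141
finger_force: 20.0
```

Request:
servo_tool:
  increments:
    - [[0, -0.5, 0, 0, 0, 0], [0, -1, 0, 0, 0, 0], [0, -1.5, 0, 0, 0, 0], [0, -1.5, 0, 0, 0, 0]]

```text
time: 6.83
eef_pos: [0.5375, 0.0207, 0.0558]
orientation: [0.0, -0.062, 0.998, 0.003]
force: [-1.3, 11.8, 6.9]
finger_gap: 0.0141
finger_force: 20.0
```

Request:
servo_tool:
  increments:
    - [[0, 0.7, 0, 0, 0, 0], [4.8, 1, 0.2, 0, 0, 0], [9.5, 1, 1, 0, 0, 0], [14.2, 1, 2.1, 0, 0, 0], [18.7, 1, 3.8, 0, 0, 0], [18.7, 1, 3.8, 0, 0, 0]]
  force: 16

```text
time: 7.33
eef_pos: [0.5176, 0.0184, 0.0513]
orientation: [-0.0, -0.062, 0.998, 0.002]
force: [-2.3, 9.7, 1.6]
finger_gap: 0.0145
finger_force: 16.0
```

Request:
servo_tool:
  increments:
    - [[4.3, 0, 2.1, 0, 0, 0], [8.4, 0, 4.6, 0, 0, 0], [11.5, 0, 6.9, 0, 0, 0], [13.5, 0, 8.5, 0, 0, 0], [13.5, 0, 8.5, 0, 0, 0], [13.5, 0, 8.5, 0, 0, 0]]

```text
time: 7.83
eef_pos: [0.5045, 0.0169, 0.0427]
orientation: [-0.0, -0.062, 0.998, 0.002]
force: [-0.8, 10.3, 0.3]
finger_gap: 0.0146
finger_force: 16.1
```

Request:
servo_tool:
  increments:
    - [[0, 1, 0, 0, 0, 0], [0, 2, 0, 0, 0, 0], [0, 3, 0, 0, 0, 0], [0, 4, 0, 0, 0, 0], [0, 5, 0, 0, 0, 0], [0, 6, 0, 0, 0, 0], [0, 7, 0, 0, 0, 0], [0, 8, 0, 0, 0, 0], [0, 8, 0, 0, 0, 0]]

```text
time: 8.58
eef_pos: [0.504, 0.0229, 0.0428]
orientation: [-0.0, -0.061, 0.998, 0.001]
force: [-1.2, 6.3, 0.6]
finger_gap: 0.0145
finger_force: 16.1
```

Request:
servo_tool:
  increments:
    - [[0, 0.7, 0, 0, 0, 0], [0, 1.4, 0, 0, 0, 0], [0, 2, 0, 0, 0, 0], [0, 2.5, 0, 0, 0, 0], [0, 2.5, 0, 0, 0, 0]]

```text
time: 9.0
eef_pos: [0.504, 0.0233, 0.0429]
orientation: [0.0, -0.06, 0.998, -0.0]
force: [0.5, 2.2, 0.3]
finger_gap: 0.0143
finger_force: 16.1
```

Request:
servo_tool:
  increments:
    - [[0, 1, 0, 0, 0, 0], [0, 1, 0, 0, 0, 0], [0, 1, 0, 0, 0, 0], [0, 1, 0, 0, 0, 0], [0, 1, -5, 0, 0, 0], [0, 1, -20, 0, 0, 0], [0, 1, -45, 0, 0, 0], [0, 1, -75, 0, 0, 0], [0, 1, -105, 0, 0, 0], [0, 1, -105, 0, 0, 0]]
  hand: 0

```text
time: 9.83
eef_pos: [0.5071, 0.0244, 0.1532]
orientation: [0.004, -0.06, 0.998, 0.0]
force: [0.8, 0.3, 0.5]
finger_gap: 0.0441
finger_force: 0.0
```

```bash
python3 - <<'E'
from h import *
np.set_printoptions(precision=4,suppress=True)
print(arm.read_state()["q"])
im=arm.capture("top");cv2.imwrite("pics/top2.png",cv2.resize(im[165:235,240:370,::-1],None,fx=5,fy=5,interpolation=cv2.INTER_CUBIC))
go(.5083,.336,.14,6.54)
E
```

```text
[-0.2445  0.4135  0.1331  1.9957 -0.0803  0.7286  1.6272]
shift [-39.4 309.   11.2] turn [ 0.28  0.27 90.31]
```

View pics/top2.png

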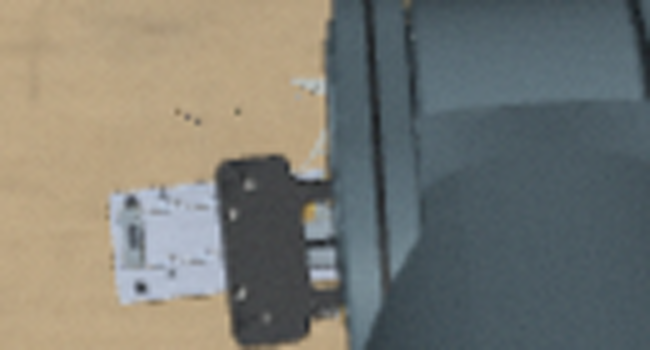

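Request:
servo_tool:
  increments:
    - [[-1, 8, 0, 0, 0, 4], [-4, 30, 1, 0, 0, 10], [-8, 58, 2, 0, 0, 17], [-11, 86, 3, 0, 0, 24], [-15, 114, 4, 0, 0, 31], [-18, 142, 5, 0, 0, 38], [-22, 170, 6, 0, 0, 45], [-25, 198, 7, 0, 0, 52], [-29, 226, 8, 0, 0, 59], [-32, 254, 9, 0, 0, 66]]

```text
time: 10.72
eef_pos: [0.5044, 0.2813, 0.1378]
orientation: [-0.0, 0.496, 0.868, -0.001]
force: [0.9, -0.2, -0.2]
finger_gap: 0.0435
finger_force: 0.0
```

```bash
python3 - <<'E'
from h import *
go(.5085,.3372,.14,6.54)
E
```

```text
shift [46.  31.9 -2.3] turn [-0.09  0.05 23.99]
```

Request:
servo_tool:
  increments:
    - [[13, 9, -1, 0, 0, 6], [30, 21, -2, 0, 0, 12.5], [46, 32, -2, 0, 0, 19], [46, 32, -2, 0, 0, 24], [46, 32, -2, 0, 0, 24], [46, 32, -2, 0, 0, 24]]
  hand: -0.2

```text
time: 11.22
eef_pos: [0.5085, 0.3355, 0.1398]
orientation: [0.0, 0.662, 0.749, -0.001]
force: [0.3, -0.7, 0.2]
finger_gap: 0.0354
finger_force: 0.0
```

```bash
python3 - <<'E'
from h import *
np.set_printoptions(precision=4,suppress=True)
print(arm.read_state()["q"]);T=tool()
im=arm.capture("wrist");cv2.imwrite("pics/w3.png",im[:,:,::-1])
for c,s in blobs(im,(10,60,60),(30,255,255),60):
    if s[4]<900 and 0.6<s[2]/s[3]<1.6: print(c,s,plane("wrist",c,.012,T))
go(.5085,.3372,.008,6.54)
E
```

```text
[-1.      0.6323  0.483   1.7473 -0.3704  0.8558 -0.2273]
[388.82 171.4 ] [379, 161, 21, 22, 365] [0.5714 0.3633 0.012 ]
[317.9 187.9] [307, 177, 22, 22, 376] [0.5088 0.3395 0.012 ]
[627.61 309.96] [621, 301, 15, 24, 113] [1.1411 0.1791 0.012 ]
[141.81 340.99] [128, 322, 30, 38, 583] [0.2941 0.0941 0.012 ]
[269.25 352.57] [252, 337, 39, 32, 898] [0.4754 0.1231 0.012 ]
shift [  2.4   0.2 132.1] turn [-0.06  0.09  0.44]
```

View pics/w3.png

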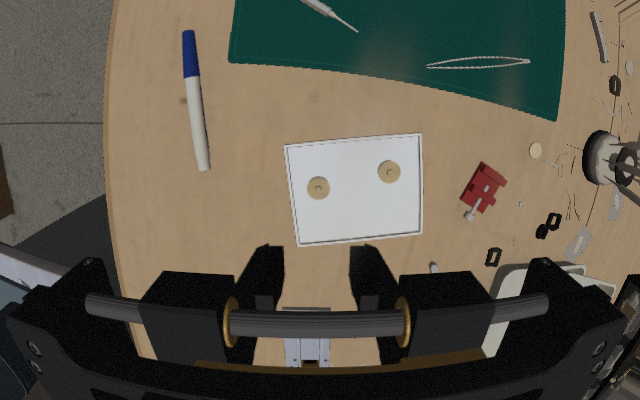

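Request:
servo_tool:
  increments:
    - [[1, 0, 20, 0, 0, 0.4], [2, 0.2, 55, 0, 0, 0.4], [3.2, 0.2, 90, 0, 0, 0.4], [3.2, 0.2, 115, 0, 0, 0.4], [3.2, 0.2, 126, 0, 0, 0.4], [3.2, 0.2, 132, 0, 0, 0.4], [3.2, 0.2, 132, 0, 0, 0.4], [3.2, 0.2, 132, 0, 0, 0.4], [3.2, 0.2, 132, 0, 0, 0.4]]

```text
time: 12.02
eef_pos: [0.51, 0.3401, 0.0106]
orientation: [0.0, 0.666, 0.746, 0.001]
force: [0.1, 0.1, 0.2]
finger_gap: 0.0352
finger_force: 0.0
```

Request:
servo_tool:
  increments:
    - [[1, -1, 2.6, 0, 0, 0], [1, -1, 2.6, 0, 0, 0], [1, -1, 2.6, 0, 0, 0]]

```text
time: 12.27
eef_pos: [0.5078, 0.3409, 0.0068]
orientation: [-0.0, 0.666, 0.746, 0.0]
force: [-0.2, 1.1, 0.5]
finger_gap: 0.0356
finger_force: 0.0
```

Request:
servo_tool:
  increments:
    - [[0, 0, 0, 0, 0, 0], [0, 0, 0, 0, 0, 0], [0, 0, 0, 0, 0, 0], [0, 0, 0, 0, 0, 0], [0, 0, 0, 0, 0, 0], [0, 0, 0, 0, 0, 0]]
  hand: -1
  force: 12

```text
time: 12.77
eef_pos: [0.5078, 0.3405, 0.0065]
orientation: [0.0, 0.666, 0.746, 0.0]
force: [1.2, 0.4, 2.4]
finger_gap: 0.0205
finger_force: 12.0
```

Request:
servo_tool:
  increments:
    - [[0, 0, 0, 0, 0, 0], [0, 0, 0, 0, 0, 0], [0, 0, -1, 0, 0, 0], [0, 0, -2, 0, 0, 0], [0, 0, -2, 0, 0, 0]]
  hand: -0.35

```text
time: 13.18
eef_pos: [0.5078, 0.3404, 0.0085]
orientation: [0.0, 0.666, 0.746, 0.0]
force: [0.2, 0.3, -0.7]
finger_gap: 0.0288
finger_force: 0.0
```

Request:
servo_tool:
  increments:
    - [[0, 0, 0, 0, 0, 0], [0, 0, 0, 0, 0, 0], [0, 0, 0, 0, 0, 0], [0, 0, 0, 0, 0, 0], [0, 0, 0, 0, 0, 0]]
  hand: -1
  force: 15

```text
time: 13.6
eef_pos: [0.5077, 0.3404, 0.0083]
orientation: [-0.0, 0.666, 0.746, -0.0]
force: [-0.7, 0.3, -0.1]
finger_gap: 0.0199
finger_force: 15.0
```

Request:
servo_tool:
  increments:
    - [[0, 0, -8, 0, 0, 0], [0, 0, -35, 0, 0, 0], [0, 0, -70, 0, 0, 0], [0, 0, -100, 0, 0, 0], [0, 0, -110, 0, 0, 0], [0, 0, -110, 0, 0, 0]]

```text
time: 14.1
eef_pos: [0.5095, 0.3415, 0.1216]
orientation: [0.0, 0.666, 0.746, 0.003]
force: [0.0, 0.1, 0.2]
finger_gap: 0.0201
finger_force: 15.0
```

```bash
python3 - <<'E'
from h import *
go(.5188,.1664,.12,6.9);print(arm.read_state()["finger_gap"])
E
```

```text
shift [-175.   -10.5    1. ] turn [ 0.27 -0.17 -0.43]
0.020065696739948236
```

Request:
servo_tool:
  increments:
    - [[-12, -1, 0, 0, 0, 0], [-40, -3, 0, 0, 0, 0], [-75, -5, 0, 0, 0, -0.4], [-110, -7, 0, 0, 0, -0.4], [-140, -9, 0, 0, 0, -0.4], [-163, -10, 0, 0, 0, -0.4], [-175, -10.5, 0, 0, 0, -0.4], [-175, -10.5, 0, 0, 0, -0.4], [-175, -10.5, 0, 0, 0, -0.4], [-175, -10.5, 0, 0, 0, -0.4]]

```text
time: 14.93
eef_pos: [0.5165, 0.1672, 0.1177]
orientation: [-0.001, 0.663, 0.749, -0.0]
force: [-0.4, 0.2, 0.1]
finger_gap: 0.0197
finger_force: 15.0
```

```bash
python3 - <<'E'
from h import *
np.save("T4.npy",tool());im=arm.capture("wrist");cv2.imwrite("pics/w4full.png",im[:,:,::-1])
cv2.imwrite("pics/w4.png",cv2.resize(im[120:320,200:440,::-1],None,fx=3,fy=3,interpolation=cv2.INTER_CUBIC))
print(tool()[:3,3]);go(.5188,.1664,.12,6.9)
E
```

```text
[0.51660106 0.16750055 0.11782499]
shift [-1.4  2.  -2.2] turn [-0.03 -0.04  0.14]
```

View pics/w4.png

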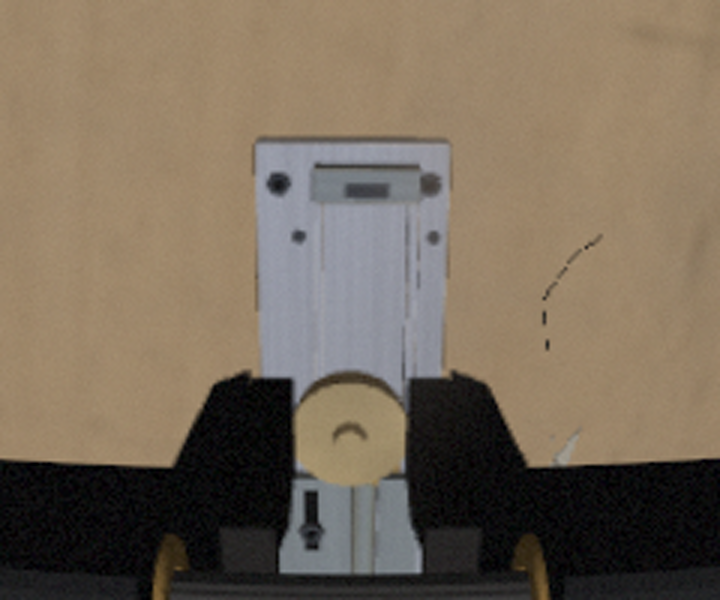

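```bash
python3 - <<'E'
from h import *
np.set_printoptions(precision=4,suppress=True)
T=np.load("T4.npy");o=lambda c:(np.array(c)+.5)/3-.5+[200,120]
a=np.radians(96.9);x=np.array([np.cos(a),np.sin(a)]);y=np.array([-x[1],x[0]]);org=np.array([.5292,.08])
def p(name,c,z):
    w=plane("wrist",o(c),z,T);d=w[:2]-org;print(name,w,"mag mm",np.round([d@x*1e3,d@y*1e3],1))
p("corner+32 x116",(257,143),.008);p("corner-24",(450,143),.008)
p("edge+32",(260,350),.008);p("edge-24",(444,350),.008)
p("rail+12",(323,300),.0125);p("rail-12",(406,300),.0125)
p("stop rear top L",(311,203),.024);p("stop rear R",(421,203),.024)
p("barrel top",(350,430),.1276);p("TCP",((0,0)),.0)
d=T[:2,3]-org;print("tcp mag",d@x*1e3,d@y*1e3)
im=cv2.cvtColor(cv2.imread("pics/w4full.png"),cv2.COLOR_BGR2GRAY).astype(int)
for r in(210,220,230):print(r,im[r-1:r+2,280:352].mean(0).round().astype(int).tolist())
E
```

```text
corner+32 x116 [0.4868 0.1912 0.008 ] mag mm [115.5  28.7]
corner-24 [0.5405 0.1979 0.008 ] mag mm [115.7 -25.3]
edge+32 [0.4935 0.1281 0.008 ] mag mm [52.  29.7]
edge-24 [0.5486 0.1349 0.008 ] mag mm [ 52.2 -25.8]
rail+12 [0.5105 0.1484 0.0125] mag mm [70.2 10.4]
rail-12 [0.5343 0.1514 0.0125] mag mm [ 70.2 -13.6]
stop rear top L [0.5039 0.1802 0.024 ] mag mm [102.6  13. ]
stop rear R [0.533  0.1839 0.024 ] mag mm [102.6 -16.3]
barrel top [0.5155 0.1719 0.1276] mag mm [92.9  2.6]
TCP [0.4058 0.2243 0.    ] mag mm [158.1 105.2]
tcp mag 88.11111978232894 2.114940353037346
210 [139, 138, 137, 137, 135, 110, 138, 152, 152, 154, 155, 154, 153, 152, 154, 152, 150, 152, 151, 152, 154, 153, 149, 148, 155, 158, 154, 150, 152, 152, 152, 151, 154, 155, 154, 151, 152, 152, 154, 154, 151, 150, 152, 153, 150, 148, 149, 149, 149, 151, 154, 151, 148, 150, 151, 120, 136, 154, 151, 128, 147, 150, 149, 146, 148, 149, 148, 147, 132, 115, 136, 136]
220 [137, 135, 138, 137, 137, 108, 132, 146, 150, 152, 154, 152, 151, 152, 153, 153, 150, 151, 149, 150, 150, 152, 145, 148, 151, 157, 153, 158, 154, 150, 151, 151, 153, 154, 153, 149, 149, 151, 152, 152, 151, 150, 151, 153, 147, 145, 148, 148, 150, 151, 150, 148, 146, 150, 151, 132, 140, 152, 156, 148, 150, 146, 145, 146, 145, 144, 147, 145, 141, 135, 135, 134]
230 [138, 138, 138, 137, 134, 136, 146, 150, 150, 148, 153, 152, 150, 152, 151, 154, 150, 150, 149, 150, 148, 153, 148, 146, 145, 149, 152, 157, 152, 151, 151, 149, 154, 151, 150, 149, 148, 148, 151, 149, 149, 150, 150, 149, 148, 146, 145, 147, 149, 149, 148, 147, 146, 145, 124, 150, 154, 149, 148, 147, 148, 144, 143, 144, 145, 143, 144, 129, 125, 135, 136, 137]
```

Request:
servo_tool:
  increments:
    - [[-1, 1, 15, 0, 0, 0], [-2, 2, 40, 0, 0, 0], [-3, 3.6, 65, 0, 0, 0], [-3, 3.6, 82, 0, 0, 0], [-3, 3.6, 88, 0, 0, 0], [-3, 3.6, 88, 0, 0, 0], [-3, 3.6, 88, 0, 0, 0], [-3, 3.6, 88, 0, 0, 0]]

```text
time: 15.65
eef_pos: [0.5217, 0.1636, 0.0314]
orientation: [0.0, 0.663, 0.748, 0.001]
force: [-0.2, -0.3, -0.5]
finger_gap: 0.0199
finger_force: 15.0
```

```bash
cat >> h.py <<'E'
def mag(p):
    a=np.radians(96.9);x=np.array([np.cos(a),np.sin(a)]);y=np.array([-x[1],x[0]]);d=np.array(p)[:2]-[.5292,.08];return np.round([d@x*1e3,d@y*1e3,p[2]*1e3],2)
E
python3 - <<'E'
from h import *
T=tool();print(mag(T[:3,3]));im=arm.capture("wrist");cv2.imwrite("pics/w5.png",cv2.resize(im[120:330,200:440,::-1],None,fx=3,fy=2.8,interpolation=cv2.INTER_CUBIC));np.save("T5.npy",T)
for c,s in blobs(im,(12,80,60),(28,255,255),300): print(c,s)
g=cv2.cvtColor(im,cv2.COLOR_RGB2GRAY).astype(int)
for r in(165,175,180,185,190,195):print(r,g[r-1:r+2,260:380:1].mean(0).round().astype(int).tolist())
E
```

```text
[83.87 -2.61 31.35]
[291.34 137.49] [20, 0, 620, 303, 117536]
[315.63 262.92] [297, 245, 39, 36, 1041]
[151.26 341.78] [124, 322, 53, 41, 1251]
[476.62 343.31] [458, 323, 50, 39, 551]
[352.99 354.14] [337, 339, 25, 29, 371]
165 [136, 137, 136, 135, 135, 136, 135, 136, 136, 138, 134, 137, 137, 138, 139, 139, 139, 140, 139, 139, 139, 138, 137, 136, 137, 138, 137, 137, 136, 135, 135, 135, 136, 135, 138, 137, 138, 137, 138, 137, 137, 137, 136, 138, 139, 140, 140, 138, 139, 139, 138, 138, 138, 138, 139, 138, 137, 137, 137, 136, 136, 136, 136, 135, 136, 136, 136, 137, 138, 138, 139, 138, 139, 138, 137, 138, 137, 137, 136, 133, 136, 135, 136, 136, 135, 134, 134, 135, 133, 134, 134, 137, 135, 135, 134, 136, 137, 137, 136, 136, 135, 136, 135, 137, 137, 135, 136, 136, 137, 136, 137, 137, 137, 139, 137, 137, 137, 137, 136, 136]
175 [137, 137, 137, 134, 136, 138, 134, 136, 137, 138, 138, 137, 140, 140, 139, 140, 140, 139, 137, 139, 136, 137, 138, 137, 138, 137, 136, 137, 136, 135, 135, 136, 136, 136, 136, 136, 136, 136, 137, 136, 136, 139, 137, 138, 138, 139, 139, 138, 138, 139, 138, 139, 140, 1
[... 1960 characters left out ...]
 135, 134, 134, 133, 135, 136, 135, 136, 136, 134, 135, 135, 135, 135, 135, 135, 135, 135, 135]
195 [133, 122, 141, 153, 155, 153, 153, 157, 157, 157, 156, 156, 155, 154, 152, 152, 150, 148, 151, 150, 151, 153, 155, 155, 156, 151, 151, 149, 150, 151, 153, 158, 157, 152, 153, 155, 157, 155, 152, 150, 151, 153, 153, 154, 158, 158, 159, 154, 154, 152, 157, 157, 157, 155, 154, 153, 154, 155, 157, 154, 155, 153, 154, 152, 154, 153, 153, 152, 152, 153, 156, 154, 153, 150, 153, 152, 153, 153, 151, 149, 150, 151, 149, 151, 152, 153, 152, 150, 149, 148, 152, 153, 152, 148, 149, 149, 144, 116, 126, 134, 136, 136, 135, 136, 137, 135, 136, 136, 135, 136, 136, 137, 136, 134, 135, 135, 135, 135, 135, 135]
```

View pics/w5.png

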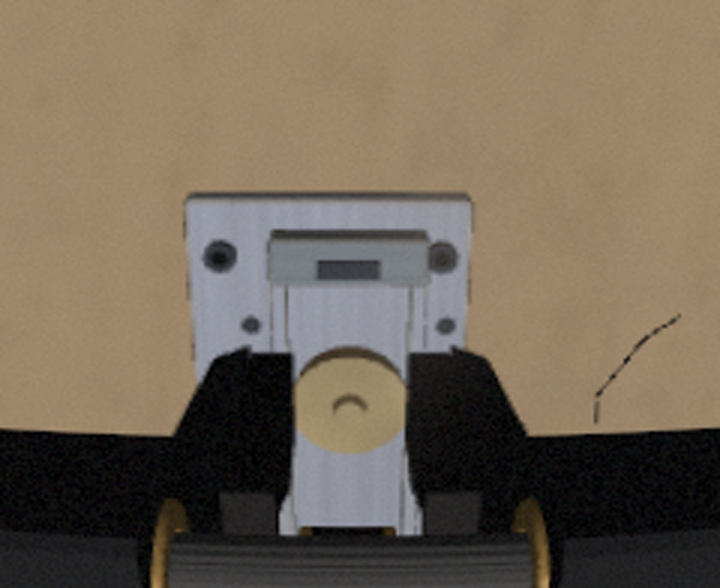

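```bash
python3 - <<'E'
from h import *
T=np.load("T5.npy")
print("barrel",mag(plane("wrist",(315.63,262.9),.035,T)),"stop rear top",mag(plane("wrist",(316,221.5),.024,T)),"front edge116",mag(plane("wrist",(309,191.5),.008,T)), "follower/housing low edge",mag(plane("wrist",(316,120+527/2.8),.0235,T)))
E
```

```text
barrel [85.15 -1.76 35.  ] stop rear top [104.01  -1.95  24.  ] front edge116 [115.77   1.99   8.  ] follower/housing low edge [46.04 -1.99 23.5 ]
```

Request:
servo_tool:
  increments:
    - [[0.5, 0, 4, 0, 0, 0], [1, -0.2, 8, 0, 0, 0], [1, -0.2, 11, 0, 0, 0], [1, -0.2, 13.5, 0, 0, 0], [1, -0.2, 15.5, 0, 0, 0], [1, -0.2, 15.5, 0, 0, 0], [1, -0.2, 15.5, 0, 0, 0]]

```text
time: 16.28
eef_pos: [0.5206, 0.1637, 0.0147]
orientation: [-0.0, 0.663, 0.748, -0.0]
force: [-0.1, -0.1, -0.3]
finger_gap: 0.0201
finger_force: 15.0
```

Request:
servo_tool:
  increments:
    - [[0, 0, 0, 0, 0, 0], [0, 0, 0, 0, 0, 0], [0, 0, 0, 0, 0, 0], [0, 0, 0, 0, 0, 0], [0, 0, -4, 0, 0, 0], [0, 0, -20, 0, 0, 0], [0, 0, -50, 0, 0, 0], [0, 0, -80, 0, 0, 0], [0, 0, -100, 0, 0, 0]]
  hand: -0.2

```text
time: 17.03
eef_pos: [0.5214, 0.1638, 0.1174]
orientation: [0.0, 0.664, 0.748, 0.001]
force: [0.7, 0.6, 0.0]
finger_gap: 0.0353
finger_force: 0.0
```

```bash
python3 - <<'E'
from h import *
T=tool();im=arm.capture("wrist");cv2.imwrite("pics/w6.png",im[:,:,::-1])
for c,s in blobs(im,(12,60,60),(28,255,255),100):
    if s[4]<900: print(c,s,mag(plane("wrist",c,.018,T)))
print(T[:3,3]);go(.5725,.3632,.12,6.9)
E
```

```text
[314.97 202.85] [303, 191, 25, 24, 470] [83.55 -0.98 18.  ]
[453.81 252.41] [449, 228, 10, 44, 128] [  33.32 -133.48   18.  ]
[626.18 281.37] [611, 247, 29, 62, 478] [ -48.28 -489.6    18.  ]
[316.05 264.58] [304, 251, 25, 28, 533] [24.66 -1.85 18.  ]
[346.45 292.98] [339, 263, 19, 49, 505] [ -7.36 -30.86  18.  ]
[280.77 301.85] [276, 286, 9, 25, 133] [-18.15  32.5   18.  ]
[226.08 326.09] [223, 302, 10, 45, 214] [-54.29  93.5   18.  ]
[406.77 326.23] [401, 302, 10, 45, 205] [-54.99 -98.14  18.  ]
[140.29 339.96] [124, 321, 33, 39, 658] [-95.27 215.26  18.  ]
[494.89 336.52] [482, 321, 28, 37, 516] [ -91.03 -222.32   18.  ]
[0.52141349 0.1637872  0.11737671]
shift [191.6  72.4   1.1] turn [ 0.37 -0.12 -0.07]
```

Request:
servo_tool:
  increments:
    - [[10, 4, 0, 0, 0, 0], [40, 15, 0, 0, 0, 0], [76, 29, 0, 0, 0, 0], [112, 42, 0, 0, 0, 0], [148, 56, 0, 0, 0, 0], [176, 66, 10, 0, 0, 0], [190, 72, 30, 0, 0, 0], [191, 72, 55, 0, 0, 0], [191, 72, 65, 0, 0, 0], [191, 72, 65, 0, 0, 0]]

```text
time: 17.92
eef_pos: [0.5664, 0.3609, 0.0457]
orientation: [-0.001, 0.663, 0.748, -0.003]
force: [-0.6, -1.6, 0.1]
finger_gap: 0.0356
finger_force: 0.0
```

Request:
servo_tool:
  increments:
    - [[0, 0, 0, 0, 0, 0], [0, 0, 0, 0, 0, 0]]

```text
time: 18.08
eef_pos: [0.5701, 0.3615, 0.0508]
orientation: [0.0, 0.664, 0.748, 0.0]
force: [-0.9, 0.1, 0.4]
finger_gap: 0.0354
finger_force: 0.0
```

```bash
python3 - <<'E'
from h import *
T=tool();im=arm.capture("wrist")
for c,s in blobs(im,(12,60,60),(28,255,255),200):
    if s[4]<1200: print(c,s,plane("wrist",c,.012,T))
print(T[:3,3]);go(.572,.3632,.0085,6.9)
E
```

```text
[321.25 227.38] [306, 212, 31, 31, 756] [0.57242879 0.36499939 0.012     ]
[226.31 325.31] [223, 302, 10, 45, 243] [0.50850743 0.27054657 0.012     ]
[406.63 325.64] [401, 302, 10, 45, 224] [0.65106947 0.28702842 0.012     ]
[140.3  339.99] [124, 321, 34, 39, 661] [0.42098198 0.22797866 0.012     ]
[629.64 366.56] [611, 344, 29, 45, 625] [1.173909   0.13396392 0.012     ]
[436.99 359.63] [381, 348, 105, 24, 543] [0.69386279 0.2449011  0.012     ]
[0.57007542 0.36146584 0.05084158]
shift [ 1.3  1.8 42.7] turn [ 0.1  -0.03 -0.09]
```

Request:
servo_tool:
  increments:
    - [[1, 1, 12, 0, 0, 0], [2, 1.9, 28, 0, 0, 0], [2, 1.9, 38, 0, 0, 0], [2, 1.9, 41.5, 0, 0, 0], [2, 1.9, 41.5, 0, 0, 0], [2, 1.9, 41.5, 0, 0, 0], [2, 1.9, 41.5, 0, 0, 0], [2, 1.9, 41.5, 0, 0, 0]]

```text
time: 18.8
eef_pos: [0.5714, 0.3644, 0.0089]
orientation: [0.0, 0.663, 0.748, 0.0]
force: [-1.0, -0.5, -0.5]
finger_gap: 0.0353
finger_force: 0.0
```

Request:
servo_tool:
  increments:
    - [[0, 0.5, 0.4, 0, 0, 0], [0, 0.5, 0.4, 0, 0, 0], [0, 0.5, 0.4, 0, 0, 0], [0, 0.5, 0.4, 0, 0, 0], [0, 0.5, 0.4, 0, 0, 0], [0, 0.5, 0.4, 0, 0, 0]]
  hand: -1
  force: 15

```text
time: 19.3
eef_pos: [0.5717, 0.3644, 0.0082]
orientation: [0.0, 0.663, 0.748, 0.0]
force: [0.4, -0.5, 1.8]
finger_gap: 0.0203
finger_force: 15.0
```

Request:
servo_tool:
  increments:
    - [[0, 0, -8, 0, 0, 0], [0, 0, -30, 0, 0, 0], [0, 0, -60, 0, 0, 0], [0, 0, -85, 0, 0, 0], [0, 0, -90, 0, 0, 0], [0, 0, -90, 0, 0, 0]]

```text
time: 19.8
eef_pos: [0.5726, 0.365, 0.1004]
orientation: [0.0, 0.663, 0.748, 0.002]
force: [0.3, 0.8, -0.6]
finger_gap: 0.0203
finger_force: 15.0
```

```bash
python3 - <<'E'
from h import *
T=tool();im=arm.capture("wrist");print(mag(T[:3,3]),T[:3,3])
for c,s in blobs(im,(12,80,60),(28,255,255),600):
    if s[4]<1600: print(c,s,(T[:3,:3].T@(plane("wrist",c,T[2,3]+.0035,T)-T[:3,3])*1e3).round(1))
x=np.array([np.cos(np.radians(96.9)),np.sin(np.radians(96.9))]);y=np.array([-x[1],x[0]])
p=np.array([.5292,.08])+.062*x-.0026*y;print(p);go(*p,.1,6.9)
E
```

```text
[277.77 -77.33 100.37] [0.57260163 0.3650444  0.10036795]
[0.52433269 0.14186331]
shift [-215.5  -73.5   -1.7] turn [ 0.04 -0.04 -0.01]
```

Request:
servo_tool:
  increments:
    - [[-10, -4, 0, 0, 0, 0], [-40, -14, 0, 0, 0, 0], [-76, -26, 0, 0, 0, 0], [-112, -38, 0, 0, 0, 0], [-148, -50, 0, 0, 0, 0], [-180, -62, 0, 0, 0, 0], [-205, -70, 0, 0, 0, 0], [-216, -73.7, 10, 0, 0, 0], [-216, -73.7, 35, 0, 0, 0], [-216, -73.7, 60, 0, 0, 0]]

```text
time: 20.68
eef_pos: [0.5231, 0.1389, 0.0368]
orientation: [0.0, 0.664, 0.747, -0.0]
force: [1.4, -0.4, -0.8]
finger_gap: 0.0202
finger_force: 15.0
```

Request:
servo_tool:
  increments:
    - [[0, 0, 8, 0, 0, 0], [0, 0, 8, 0, 0, 0], [0, 0, 8, 0, 0, 0], [0, 0, 8, 0, 0, 0]]

```text
time: 21.02
eef_pos: [0.5245, 0.141, 0.0306]
orientation: [0.0, 0.663, 0.748, 0.0]
force: [0.5, 0.2, -0.8]
finger_gap: 0.0202
finger_force: 15.0
```

```bash
python3 - <<'E'
from h import *
T=tool();im=arm.capture("wrist");print(mag(T[:3,3]),T[:3,3])
cv2.imwrite("pics/w7.png",im[:,:,::-1])
h=cv2.cvtColor(im,cv2.COLOR_RGB2HSV)
m=cv2.inRange(h[180:300,285:350],(12,80,60),(28,255,255))
n,l,st,ce=cv2.connectedComponentsWithStats(m)
for i in range(1,n):
    if st[i][4]>150:print(ce[i]+[285,180],st[i].tolist(),mag(plane("wrist",ce[i]+[285,180],.018,T)),mag(plane("wrist",ce[i]+[285,180],T[2,3]+.0038,T)))
g=cv2.cvtColor(im,cv2.COLOR_RGB2GRAY).astype(int)
for r in(198,204,208):print(r,g[r:r+2,255:380].mean(0).astype(int).tolist())
E
```

```text
[61.11 -2.66 30.63] [0.52449974 0.14098909 0.03062761]
[312.41109853 213.33069083] [10, 15, 37, 37, 883] [ 8.388e+01 -7.000e-02  1.800e+01] [90.07 -0.27 34.43]
[315.946593   262.58839779] [12, 64, 39, 38, 1086] [53.27 -1.98 18.  ] [62.67 -1.98 34.43]
[315.56769596 293.34679335] [12, 102, 37, 18, 421] [31.27 -1.75 18.  ] [42.96 -1.77 34.43]
198 [136, 137, 139, 138, 138, 140, 134, 145, 153, 154, 152, 155, 157, 157, 157, 157, 154, 155, 154, 155, 154, 152, 147, 140, 93, 75, 63, 62, 66, 91, 133, 147, 148, 139, 124, 155, 155, 157, 153, 142, 129, 153, 153, 153, 151, 150, 143, 109, 87, 89, 113, 130, 127, 129, 132, 132, 134, 135, 136, 134, 136, 135, 136, 134, 134, 135, 133, 132, 110, 99, 99, 105, 122, 147, 153, 153, 151, 150, 150, 151, 154, 128, 124, 151, 153, 153, 151, 136, 128, 152, 153, 141, 115, 90, 81, 81, 85, 99, 130, 149, 148, 145, 116, 128, 137, 138, 138, 137, 139, 138, 139, 138, 139, 135, 137, 138, 138, 138, 138, 136, 136, 135, 138, 136, 136]
204 [137, 135, 137, 138, 140, 135, 116, 137, 152, 154, 152, 153, 156, 157, 155, 154, 155, 156, 155, 155, 156, 151, 150, 152, 150, 145, 143, 145
[... 416 characters left out ...]
 140, 137, 139, 138, 138, 136, 136, 137, 136, 137, 136, 138, 140, 137]
208 [135, 136, 136, 138, 138, 133, 105, 135, 149, 153, 151, 151, 156, 156, 156, 155, 155, 155, 155, 153, 153, 154, 151, 152, 152, 151, 152, 152, 156, 156, 154, 150, 148, 137, 119, 151, 155, 151, 154, 141, 104, 142, 142, 142, 143, 143, 139, 140, 140, 141, 141, 138, 141, 140, 138, 141, 141, 140, 136, 135, 136, 140, 139, 140, 139, 140, 140, 140, 141, 142, 143, 142, 144, 144, 147, 149, 148, 150, 147, 152, 155, 121, 110, 150, 150, 153, 154, 153, 151, 153, 151, 150, 147, 147, 148, 150, 149, 146, 146, 147, 145, 141, 138, 139, 137, 138, 135, 138, 137, 136, 139, 137, 137, 138, 138, 137, 137, 137, 136, 139, 136, 136, 138, 135, 137]
```

Request:
servo_tool:
  increments:
    - [[-1, 0, 2, 0, 0, 0], [-2, 0, 5, 0, 0, 0], [-2.5, 0, 9, 0, 0, 0], [-2.5, 0, 12, 0, 0, 0], [-2.5, 0, 14.5, 0, 0, 0], [-2.5, 0, 15, 0, 0, 0], [-2.5, 0, 15, 0, 0, 0], [-2.5, 0, 15, 0, 0, 0]]

```text
time: 21.73
eef_pos: [0.5244, 0.1385, 0.0149]
orientation: [-0.0, 0.663, 0.748, -0.0]
force: [0.6, 0.2, -0.7]
finger_gap: 0.0204
finger_force: 15.0
```

Request:
servo_tool:
  increments:
    - [[0, 0, 0.4, 0, 0, 0], [0, 0, 0.4, 0, 0, 0], [0, 0, 0.4, 0, 0, 0], [0, 0, 0.4, 0, 0, 0], [0, 0, -4, 0, 0, 0], [0, 0, -20, 0, 0, 0], [0, 0, -50, 0, 0, 0], [0, 0, -80, 0, 0, 0], [0, 0, -100, 0, 0, 0], [0, 0, -100, 0, 0, 0]]
  hand: -0.2

```text
time: 22.57
eef_pos: [0.5271, 0.1391, 0.1191]
orientation: [0.002, 0.664, 0.748, 0.003]
force: [0.5, -1.0, -0.3]
finger_gap: 0.0352
finger_force: 0.0
```

```bash
python3 - <<'E'
from h import *
T=tool();im=arm.capture("wrist");print(mag(T[:3,3]),T[:3,3])
cv2.imwrite("pics/w8.png",im[:,:,::-1])
m=cv2.inRange(cv2.cvtColor(im,cv2.COLOR_RGB2HSV)[150:330,285:350],(12,60,60),(28,255,255))
n,l,st,ce=cv2.connectedComponentsWithStats(m)
for i in range(1,n):
    if st[i][4]>150:print(ce[i]+[285,150],st[i].tolist(),mag(plane("wrist",ce[i]+[285,150],.018,T)))
go(.504,.0235,.13,96.54)
E
```

```text
[ 58.91  -4.98 119.09] [0.52706894 0.13908023 0.11908969]
[344.79310345 196.5045977 ] [54, 0, 11, 94, 870] [ 63.41 -28.98  18.  ]
[311.24130879 174.0593047 ] [14, 12, 25, 25, 489] [82.61 -1.1  18.  ]
[312.29411765 202.28540305] [16, 40, 24, 25, 459] [58.4  -1.87 18.  ]
[312.18978102 238.79014599] [15, 76, 26, 28, 548] [24.73 -1.62 18.  ]
[343.07347447 279.58530511] [51, 85, 14, 77, 803] [-18.04 -30.28  18.  ]
shift [-112.1  -35.5  -13.2] turn [  0.25   0.13 -89.66]
```

Request:
servo_tool:
  increments:
    - [[-4, -1, 0, 0, 0, -4], [-15, -5, -2, 0, 0, -10], [-28, -9, -4, 0, 0, -17], [-40, -13, -6, 0, 0, -24], [-53, -17, -8, 0, 0, -31], [-65, -21, -10, 0, 0, -38], [-78, -25, -12, 0, 0, -45], [-90, -29, -13, 0, 0, -52], [-102, -32, -13, 0, 0, -59], [-112, -35.5, -13, 0, 0, -66]]
  hand: 0

```text
time: 23.45
eef_pos: [0.5017, 0.0222, 0.127]
orientation: [-0.001, 0.146, 0.989, -0.0]
force: [-0.2, -0.4, -0.0]
finger_gap: 0.044
finger_force: 0.0
```

Request:
servo_tool:
  increments:
    - [[0, 0, 0, 0, 0, -7], [0, 0, 0, 0, 0, -14], [0, 0, 0, 0, 0, -20], [0, 0, 0, 0, 0, -23.6], [0, 0, 0, 0, 0, -23.6], [0, 0, 0, 0, 0, -23.6]]

```text
time: 23.95
eef_pos: [0.5019, 0.0231, 0.1271]
orientation: [-0.001, -0.055, 0.998, 0.0]
force: [0.7, -0.2, -0.3]
finger_gap: 0.0442
finger_force: 0.0
```

```bash
python3 - <<'E'
from h import *
T=tool();im=arm.capture("wrist");print(mag(T[:3,3]),T[:3,3]);cv2.imwrite("pics/w9.png",im[:,:,::-1])
k=im[150:240,270:370];m=(k.max(2)<50).astype(np.uint8);m=cv2.morphologyEx(m,cv2.MORPH_OPEN,np.ones((7,7)))
n,l,st,ce=cv2.connectedComponentsWithStats(m)
for i in range(1,n):print(ce[i]+[270,150],st[i].tolist(),plane("wrist",ce[i]+[270,150],.055,T))
go(.504,.0235,.0425,96.54)
E
```

```text
[-53.23  33.96 127.14] [0.50188389 0.02307617 0.12714307]
[307.18132612 215.02300406] [5, 57, 55, 25, 739] [0.5026474  0.01589007 0.055     ]
[365.1 210.6] [91, 57, 9, 8, 70] [0.49436665 0.05869442 0.055     ]
shift [-2.1  0.2 84.8] turn [ 0.01 -0.07 -0.19]
```

Request:
servo_tool:
  increments:
    - [[-1, 0, 15, 0, 0, -0.2], [-2, 0.2, 40, 0, 0, -0.2], [-2, 0.2, 65, 0, 0, -0.2], [-2, 0.2, 79, 0, 0, -0.2], [-2, 0.2, 83, 0, 0, -0.2], [-2, 0.2, 83, 0, 0, -0.2], [-2, 0.2, 83, 0, 0, -0.2]]

```text
time: 24.58
eef_pos: [0.5048, 0.0236, 0.0453]
orientation: [0.0, -0.058, 0.998, -0.0]
force: [-0.7, 0.3, 0.2]
finger_gap: 0.0441
finger_force: 0.0
```

Request:
servo_tool:
  increments:
    - [[0, 0, 0, 0, 0, 0], [0, 0, 0, 0, 0, 0], [0, 0, 0, 0, 0, 0], [0, 0, 0, 0, 0, 0], [0, 0, 0, 0, 0, 0], [0, 0, 0, 0, 0, 0]]
  hand: -1
  force: 18

```text
time: 25.08
eef_pos: [0.5046, 0.0236, 0.0452]
orientation: [0.0, -0.058, 0.998, 0.0]
force: [-0.5, 1.2, 1.6]
finger_gap: 0.0143
finger_force: 18.0
```

Request:
servo_tool:
  increments:
    - [[0, -1.5, 0, 0, 0, 0], [0, -3, 0, 0, 0, 0], [0, -4.5, 0, 0, 0, 0], [0, -6, 0, 0, 0, 0], [0, -7, 0, 0, 0, 0], [0, -7.5, 0, 0, 0, 0], [0, -7.5, 0, 0, 0, 0]]

```text
time: 25.67
eef_pos: [0.5048, 0.0179, 0.0448]
orientation: [-0.0, -0.059, 0.998, 0.001]
force: [-2.0, 5.9, 1.5]
finger_gap: 0.0143
finger_force: 18.0
```

Request:
servo_tool:
  increments:
    - [[0, -0.8, 0, 0, 0, 0], [0, -1.5, 0, 0, 0, 0], [0, -1.8, 0, 0, 0, 0], [-5.6, -1.8, -4.5, 0, 0, 0], [-9.7, -1.8, -7, 0, 0, 0], [-14, -1.8, -9.1, 0, 0, 0], [-18.5, -1.8, -10.8, 0, 0, 0], [-18.5, -1.8, -10.8, 0, 0, 0]]

```text
time: 26.33
eef_pos: [0.5239, 0.0194, 0.0555]
orientation: [-0.0, -0.059, 0.998, 0.001]
force: [-1.7, 7.6, -0.2]
finger_gap: 0.0144
finger_force: 18.0
```

Request:
servo_tool:
  increments:
    - [[-4.7, 0, -1.1, 0, 0, 0], [-9.4, 0, -1.9, 0, 0, 0], [-14.2, 0, -2.1, 0, 0, 0], [-15, 0, -2.1, 0, 0, 0], [-15, 0, -2.1, 0, 0, 0]]

```text
time: 26.75
eef_pos: [0.5381, 0.0211, 0.0574]
orientation: [-0.001, -0.059, 0.998, 0.001]
force: [-1.9, 8.1, 0.5]
finger_gap: 0.0139
finger_force: 18.0
```

Request:
servo_tool:
  increments:
    - [[0, 1, 0, 0, 0, 0], [0, 2.5, 0, 0, 0, 0], [0, 4.5, 0, 0, 0, 0], [0, 6.5, 0, 0, 0, 0], [0, 8.5, 0, 0, 0, 0], [0, 10.5, 0, 0, 0, 0], [0, 12.5, 0, 0, 0, 0], [0, 14.5, 0, 0, 0, 0], [0, 16, 0, 0, 0, 0], [0, 16, 0, 0, 0, 0]]

```text
time: 27.58
eef_pos: [0.536, 0.0363, 0.0574]
orientation: [-0.001, -0.059, 0.998, 0.001]
force: [-1.7, 5.4, -0.3]
finger_gap: 0.0149
finger_force: 18.0
```

Request:
servo_tool:
  increments:
    - [[0, 1.5, 0, 0, 0, 0], [0, 3, 0, 0, 0, 0], [0, 4.5, 0, 0, 0, 0], [0, 6, 0, 0, 0, 0], [0, 7.5, 0, 0, 0, 0], [0, 9, 0, 0, 0, 0], [0, 10.5, 0, 0, 0, 0], [0, 12, 0, 0, 0, 0], [0, 13.5, 0, 0, 0, 0], [0, 13.5, 0, 0, 0, 0]]

```text
time: 28.42
eef_pos: [0.5351, 0.0479, 0.0576]
orientation: [-0.0, -0.058, 0.998, 0.0]
force: [-2.2, 4.3, -6.7]
finger_gap: 0.0142
finger_force: 18.0
```

Request:
servo_tool:
  increments:
    - [[0, 0.6, 0, 0, 0, 0], [0, 1.2, 0, 0, 0, 0], [0, 1.8, 0, 0, 0, 0], [0, 2.4, 0, 0, 0, 0], [0, 3, 0, 0, 0, 0], [0, 3, 0, 0, 0, 0]]

```text
time: 28.92
eef_pos: [0.535, 0.0496, 0.0577]
orientation: [-0.0, -0.058, 0.998, -0.0]
force: [-2.0, 1.0, -8.4]
finger_gap: 0.0145
finger_force: 18.0
```

Request:
servo_tool:
  increments:
    - [[0, 0.6, 0.5, 0, 0, 0], [0, 1.2, 1, 0, 0, 0], [0, 1.2, 1, 0, 0, 0]]

```text
time: 29.17
eef_pos: [0.5361, 0.0503, 0.0575]
orientation: [0.001, -0.058, 0.998, -0.001]
force: [-0.3, -4.1, -0.7]
finger_gap: 0.0147
finger_force: 18.0
```

```bash
python3 - <<'E'
from h import *
im=arm.capture("top");cv2.imwrite("pics/t9.png",im[:,:,::-1])
for c,s in blobs(im[190:230,240:330],(10,50,60),(30,255,255),10): print(c+[240,190],s,mag(plane("top",c+[240,190],.018)))
E
```

```text
[256.96 210.1 ] [0, 0, 53, 40, 1234] [126.27  -8.4   18.  ]
[272.37 211.52] [28, 18, 10, 8, 54] [88.94 -0.33 18.  ]
```

Request:
servo_tool:
  increments:
    - [[0, -1, 0, 0, 0, 0], [0, -1, 0, 0, 0, 0], [0, -1, 0, 0, 0, 0]]
  force: 6

```text
time: 29.47
eef_pos: [0.5362, 0.0503, 0.0574]
orientation: [0.001, -0.058, 0.998, -0.0]
force: [0.6, -4.3, 2.1]
finger_gap: 0.0149
finger_force: 6.0
```

Request:
servo_tool:
  increments:
    - [[0, 0, 0, 0, 0, 0], [0, 0, 0, 0, 0, 0], [0, 0, 0, 0, 0, 0], [0, 0, 0, 0, 0, 0], [0, 0, -5, 0, 0, 0], [0, 0, -25, 0, 0, 0], [0, 0, -55, 0, 0, 0], [0, 0, -85, 0, 0, 0], [0, 0, -110, 0, 0, 0], [0, 0, -110, 0, 0, 0]]
  hand: 0

```text
time: 30.3
eef_pos: [0.5382, 0.0512, 0.172]
orientation: [0.004, -0.058, 0.998, 0.001]
force: [1.4, -0.1, -1.4]
finger_gap: 0.0441
finger_force: 0.0
```

```bash
python3 - <<'E'
from h import *
T=tool();im=arm.capture("wrist");print(mag(T[:3,3]),T[:3,3]);cv2.imwrite("pics/w10.png",im[:,:,::-1])
for c,s in blobs(im[150:230,315:480],(12,60,60),(28,255,255),150):
    c=c+[315,150]; print(c,s,mag(plane("wrist",c,.018,T)),mag(plane("wrist",c,.0235,T)))
k=im[150:235,260:380];m=(k.max(2)<50).astype(np.uint8);m=cv2.morphologyEx(m,cv2.MORPH_OPEN,np.ones((7,7)))
n,l,st,ce=cv2.connectedComponentsWithStats(m)
for i in range(1,n):print("dark",ce[i]+[260,150],st[i].tolist(),mag(plane("wrist",ce[i]+[260,150],.068,T)))
E
```

```text
[-29.7   -5.47 171.95] [0.53819527 0.05117683 0.17195343]
[415.24 205.25] [0, 0, 165, 80, 6252] [ 74.39 -28.05  18.  ] [ 72.47 -26.08  23.5 ]
[406.34 179.63] [64, 19, 60, 23, 1070] [61.96 -0.19 18.  ] [60.26  1.26 23.5 ]
dark [314.58673469 195.43367347] [47, 39, 17, 14, 196] [-31.49  -0.96  68.  ]
```

```bash
python3 -c "
from plant import arm
print(arm.job_done())"
```

```text
the job is handed in; nothing more can be done
None
```

The job is handed in at about 30 s of the 72 s allowed, but no verdict came back. My last wrist-camera measurements show both barrels in a row at the nose, the follower resting on them at about 41 mm travel, and the knob upright and released.

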